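# Load the bench brush at the dip station

## Robot

A 6-joint arm with a two-finger parallel gripper is mounted at the origin on the work surface. World frame = base frame: x ahead of the robot, y to its left, z up, the work surface at z = 0. Lengths are in m, angles in rad, forces in N, time in s.
With the tool pointing down it reaches from about 0.325 to 1 m from the base axis. Payload 5.1 kg.
Tool frame: the origin (TCP) lies between the finger pads; the fingertips stand 14 mm ahead of it and the grasp point (between the pads) lies 5 mm behind it; z points along the fingers, y is the direction in which the jaws open and shut (so a half turn about z gives the same grasp; the last joint's range is limited). The gripper opens to 85 mm and grips with 20 to 120 N. Pads are 22 mm wide; open, the fingers measure 114 mm over their backs; the gripper's body (76 mm by 85 mm) begins 54 mm behind the grasp point. The pads swing forward as they close: fully open they stand 13 mm farther back than shut.
Start: joints at [-1.397, 0.124, 1.65, -0, 1.367, -0.083], TCP at [0.165, -0.629, 0.245] pointing down, gripper open.
Joint ranges: [-2.61, 2.61], [-1.02, 2.33], [0.03, 2.71], [-1.35, 4.49], [0.32, 2.68], [-2.91, 2.91]. Speed limits (rad/s): [2.57, 2.57, 3.14, 3.14, 3.14, 3.14].

## Interface

Orientations are given as a rotation vector (axis times angle).
In Python, from workcell import get_state, camera, ticket gives the robot as it stands.
- The arm moves only by the tool carry_out, never from a script. Its argument "increments" is a list of rows, each a list of 7 numbers: the shift along the world's x, y, z in cm, then the turn, a rotation vector about the world's x, y, z in degrees, then the opening, from 0 (shut) to 1 (fully open). In form: [[tx, ty, tz, wx, wy, wz, grip], ...]. A call has 1 to 10 rows; each row shifts and turns the commanded pose from where the row before left it; what a row does not reach is not made up. A row lasts 1/12 s, in which the tool goes at most 41.7 mm and 7.16 degrees, less where a joint would pass 70% of its speed; a pose out of reach is approached as far as the arm can. A call is refused whole if a number of a shift passes 4.17 or a number of a turn 7.16, either way. A call with a gripper value outside its range is refused whole. The fingers move at their own pace and stop on an object; "squeeze" is the grip in N (left out, the last holds). Time passes only in rows, so rows that do not move let the fingers close. It gives the time, the measured TCP pose, the force and the opening at its end, in the units of the state.
- get_state(): the state, without advancing time (a new reading comes with each control period).
- camera(name): name is "scene" or "top"; returns a dict with "pixels" (420x560x3 uint8, red, green, blue), "fx", "fy", "cx", "cy" (pixels), "dist_coeffs" ([k1, k2, p1, p2, k3] as OpenCV has them; the pictures are not rectified), "xyz" and "orientation" of the camera in the world. Camera axes: x right, y down, z forward; pixel columns grow to the right and rows downward; lengths in m; the calibration is good to about 2 mm. A picture is of the moment at which its call begins. There is no depth.
- ticket.close_job(): hands the job in, once; it reports no verdict.
The state is a dict: "clock": time; "joints": joint angles; "dq": joint speeds; "joint_efforts": joint torques, N m; "eef_pos": TCP position; "tcp_rot": TCP orientation; "force": force on the tool from outside, world axes, zero at the start; "ft_torque": the same for the moment, N m; "width": opening from 0.0 (shut) to 1.0 (fully open).
Only numpy, scipy, OpenCV 4.12 (cv2) and the standard library are available. Lean on these libraries where they do the work, as an engineer would, in place of code of your own. Each camera call takes 0.05 s, during which the arm holds its last target.

## Task

Raise the clear lid of the dip station and leave it standing straight up as a splash guard. Then take the orange cranked brush, dip its bristles into the blue cup until the bristles are below the rim, without pushing hard on the cup, and lay the brush back in its notched rest the way it was. Keep the brush out of the yellow cup, leave both cups standing in their places and leave the other things on the bench alone.

Things in the scene. Friction and masses are not known exactly. Their poses are not given: they have to be found in the camera images.
- station: dip station: fixed grey open-topped box 150 (x) x 190 (y) x 100 mm high, walls and floor 5 mm, black panel on its front; origin at the centre of its underside, x points from its front (where the lid handle is) to its back (hinge), z up. The two cups stand inside on its floor, side by side along its y
- lid (a joint): angle of the clear lid (150 x 190 x 6 mm) in rad: 0 shut flat on the box, grows as it opens, 1.571 standing straight up, 2.2 stop. The hinge is stiff: the lid stays at whatever angle it is left; about 3 N at the handle moves it
- lid_handle (a point): middle of the red round bar handle of the lid: bar 100 mm long between two arms parallel to the station's y, 12 mm thick, its centre 190 mm in front of the hinge line and 18 mm above it when shut, so 40 mm in front of the lid's free edge; the axes turn with the lid (x across the bar, y along it, z out of the lid's top face)
- lid_hinge (a point): middle of the lid's hinge line, on the top of the station's back edge; y runs along the hinge line; it turns with the lid
- blue_cup: loose blue open cup, 85 mm high, 68 mm across the mouth, wall 4 mm; origin at the centre of its underside, z up. About 0.25 kg. The cup to dip into
- yellow_cup: loose yellow open cup of the same size as the blue one; origin at the centre of its underside. Not to be dipped into
- brush: orange cranked brush, about 0.1 kg. Handle: bar 150 long (x from -80 to +70 mm) x 18 wide (y) x 20 mm high, then a thin steel neck to x = 110 mm, bent straight down to a brass ferrule and dark bristles 24 mm across and 30 mm long. Origin under the middle of the handle (on its underside), x along the handle towards the bristles, z up.
- brush_grip (a point): centre of the brush handle between the rest's uprights, 10 mm above the brush origin: a good place to grip across the 18 mm width; same axes as the brush
- brush_tip (a point): lower end of the bristles, centre: at (110, 0, -100) mm in the brush frame; the bristles hang straight down when the handle lies in the rest
- rest: fixed brush rest: dark foot 130 x 80 x 12 mm, two aluminium uprights 10 mm thick (x) and 50 mm wide (y) at x = -45 and +45 mm, each with a notch whose flat floor is 125 mm high and about 28 mm wide, its sides flaring outward to 150 mm height. Origin at the centre of its underside, x along the brush's lie (towards its bristles), z up
- rest_seat (a point): point midway between the two notch floors, 125 mm above the rest's underside: the brush's origin lies here when the brush is at home; same axes as the rest
- wrench: loose steel wrench 180 mm long, 7 mm thick, a bystander lying on the bench; origin at its middle underside
- pliers: loose pliers with red grips, 185 mm long, a bystander lying on the bench; origin on the underside, middle
- flask: loose steel drinking flask 180 mm tall, 72 mm across, a bystander standing on the bench; origin at the centre of its underside
Mind the look-alikes: they are no part of the job. What is meant by the rest is not green, purple or turquoise, and is the larger of those in its own colour.

How it is judged:
On the way, in this order (a step that is already met when the one before it is completed fails the run):
1. the lid stands upright, within 0.2 rad (value of joint lid between 1.3708 and 1.7708 rad), for 0.3 s.
2. the held brush has its bristle tip in the blue cup, at least 20 mm below the rim and within 24 mm of the cup's axis (z of brush_tip in the frame of blue_cup between 0 and 0.065 m and horizontal distance between brush_tip and blue_cup below 0.024 m and contact force between the fingers and brush above 1 N), for 0.2 s.
At the end, for the whole second after the job is handed in: The lid is within 0.2 rad of upright; the brush lies still in its rest, origin within 15 mm of the seat, upright within 0.15 rad, along the rest within 0.2 rad, bristles at the same end as before; both cups upright (0.1 rad) and within 30 mm of their starts (all of step 1 and distance between brush and rest_seat below 0.015 m and angle between brush's own z axis and vertical below 0.15 rad and angle between the x axis of brush and the x axis of rest, either way round below 0.2 rad and x of brush_tip in the frame of rest above 0 m and linear speed of brush below 0.02 m/s and angle between each of blue_cup, yellow_cup's own z axis and vertical below 0.1 rad and distance of each of blue_cup, yellow_cup from where it was at the start of the episode below 0.03 m); the robot touches nothing.
It fails at once if the brush goes into the yellow cup (z of brush_tip in the frame of yellow_cup between 0 and 0.085 m and horizontal distance between brush_tip and yellow_cup below 0.03 m).
It fails at once if a cup is pushed with the brush by more than 15 N (contact force between brush and blue_cup above 15 N or contact force between brush and yellow_cup above 15 N).
It fails at once if a cup is tipped by more than 0.4 rad (angle between any of blue_cup, yellow_cup's own z axis and vertical above 0.4 rad).
It fails at once if the wrench, pliers or flask is moved by more than 30 mm (distance of any of wrench, pliers, flask from where it was at the start of the episode above 0.03 m).
It also fails if it takes over 72 s, if anything falls off the work surface, if the arm or the gripper's body presses on something with over 40 N, if the wrist force passes 120 N, or if a joint passes its speed limit or range.

## Working session

There is one attempt and no reset: what is moved stays moved. The work goes in short steps, Python scripts to look and compute and a tool call to move; the robot and the scene stay as the last step left them, time stands still between calls to the robot, and variables do not carry over. Pictures are saved under pics/ and viewed, and the job is handed in when it is done.

Besides the shell and the picture viewer there is one more tool, called after ">>>" by a JSON object that holds its "api" and its "payload", one argument or row to a line. carry_out: Moves the arm, as the interface text tells. Its arguments: {"type":"object","properties":{"increments":{"type":"array","items":{"type":"array","items":{"type":"number"}}},"squeeze":{"type":"number"}},"required":["increments"]}

```bash
mkdir -p pics; ls; cat > h.py <<'E'
import numpy as np, cv2
from scipy.spatial.transform import Rotation as R
from workcell import get_state, camera, ticket
def K(c): return np.array([[c['fx'],0,c['cx']],[0,c['fy'],c['cy']],[0,0,1.]])
def snap(n,f):
    c=camera(n); cv2.imwrite(f'pics/{f}.png',c['pixels'][:,:,::-1]); np.save(f'pics/{f}.npy',c,allow_pickle=True); return c
def load(f): return np.load(f'pics/{f}.npy',allow_pickle=True).item()
def rot(c):
    o=np.array(c['orientation'],float); return R.from_rotvec(o).as_matrix() if o.size==3 else o.reshape(3,3)
def ray(c,px):
    u=cv2.undistortPoints(np.array(px,float).reshape(-1,1,2),K(c),np.array(c['dist_coeffs'])).reshape(-1,2)
    d=np.c_[u,np.ones(len(u))]@rot(c).T
    return np.array(c['xyz']),d/np.linalg.norm(d,axis=1)[:,None]
def onz(c,px,z):
    o,d=ray(c,px); return o+d*((z-o[2])/d[:,2])[:,None]
def tri(c1,p1,c2,p2):
    o1,d1=ray(c1,[p1]);o2,d2=ray(c2,[p2]);d1=d1[0];d2=d2[0]
    s=np.linalg.lstsq(np.c_[d1,-d2],o2-o1,rcond=None)[0]
    a=o1+s[0]*d1;b=o2+s[1]*d2; return (a+b)/2,np.linalg.norm(a-b)
def proj(c,P):
    Rm=rot(c);rv=cv2.Rodrigues(Rm.T)[0];t=-Rm.T@np.array(c['xyz'])
    return cv2.projectPoints(np.array(P,float).reshape(-1,1,3),rv,t,K(c),np.array(c['dist_coeffs']))[0].reshape(-1,2)
E
python3 - <<'E'
from h import *
s=get_state();print(s)
for n in('scene','top'):
    c=snap(n,n+'0');print({k:v for k,v in c.items() if k!='pixels'})
E
```

```text
pics
{'clock': 0.0, 'joints': array([-1.39658816e+00,  1.24501568e-01,  1.65168996e+00,  2.96008234e-05,
        1.36753096e+00, -8.26176087e-02]), 'dq': array([ 0.00128234,  0.00013416, -0.00047224,  0.00103263, -0.00149463,
       -0.00039241]), 'joint_efforts': array([-3.61663651e-04, -4.23608744e+01, -3.65453732e+01, -1.19133583e-04,
        6.93718132e-03,  1.03722078e-05]), 'eef_pos': array([ 0.1649721 , -0.62809994,  0.24404586]), 'tcp_rot': array([-3.11361580e+00, -4.02031184e-01,  1.07601676e-04]), 'force': array([-0.39824958,  0.05396105, -0.23486492]), 'ft_torque': array([0.04985204, 0.01635242, 0.05614956]), 'width': 0.9978041050230979}
{'fx': 481.57299625414936, 'fy': 481.57299625414936, 'cx': 275.73659953637275, 'cy': 203.95205471621227, 'dist_coeffs': array([0.02300526, 0.        , 0.        , 0.        , 0.        ]), 'xyz': array([ 1.2504197 , -1.10737649,  0.89379688]), 'orientation': array([-2.05343215, -0.60059138,  0.33547602])}
{'fx': 515.4567331291743, 'fy': 515.4567331291743, 'cx': 276.3788256264764, 'cy': 213.83395372039757, 'dist_coeffs': array([-0.09934889,  0.        ,  0.        ,  0.        ,  0.        ]), 'xyz': array([ 0.30245813, -0.08469478,  1.27808842]), 'orientation': array([-2.1525987 ,  2.04117707, -0.24324756])}
```

View pics/scene0.png

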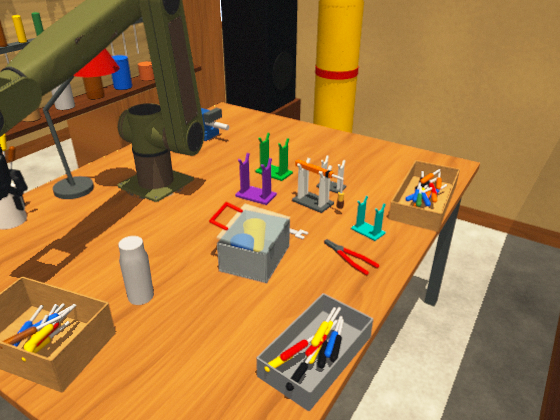

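View pics/top0.png

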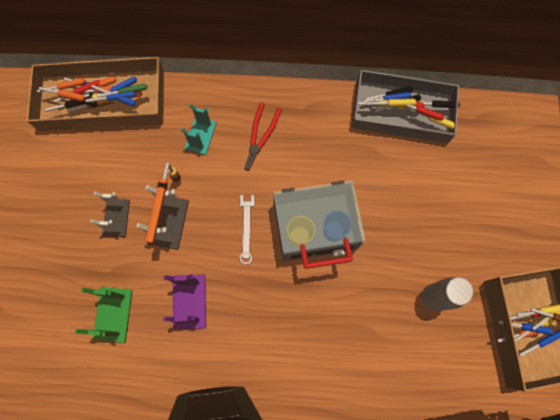

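The top view has five rests: green (110,315), purple (188,303), turquoise (200,130), a small grey one (115,215), and a larger grey one (168,218) that holds the orange brush. The larger grey one fits the description. The station is at (318,222) with its red handle at (328,258). I'll enlarge both areas to confirm.

```bash
python3 - <<'E'
from h import *
a=cv2.imread('pics/top0.png');b=cv2.imread('pics/scene0.png')
cv2.imwrite('pics/ct.png',cv2.resize(a[150:280,80:370],None,fx=2.7,fy=2.7,interpolation=cv2.INTER_CUBIC))
cv2.imwrite('pics/cs.png',cv2.resize(b[130:290,200:400],None,fx=3.7,fy=3.7,interpolation=cv2.INTER_CUBIC))
E
```

```text
(no output)
```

View pics/ct.png

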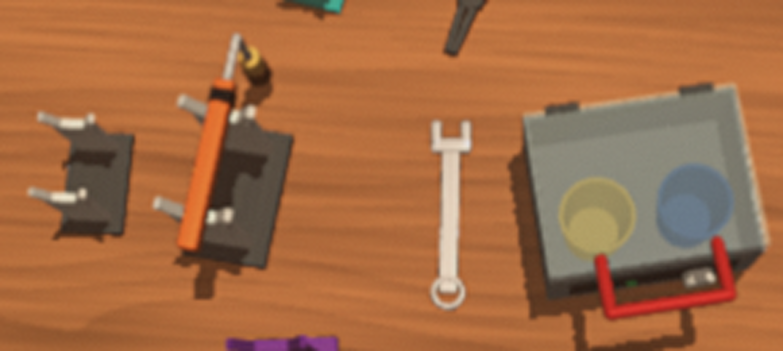

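View pics/cs.png

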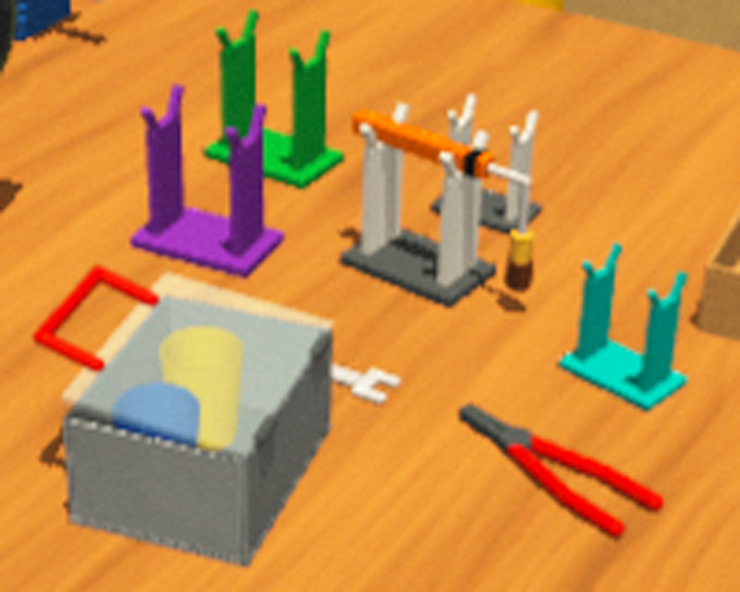

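The crop confirms the dark-footed rest with aluminium uprights at top (168,218). It's bigger than its grey neighbour and holds the brush, with bristles at the far end (173,175). Next I'll measure the handle, brush and cups by colour mask.

```bash
python3 - <<'E'
from h import *
T=load('top0');S=load('scene0')
def mask(c,name,roi):
    h=cv2.cvtColor(c['pixels'],cv2.COLOR_RGB2HSV); H,Sa,V=[h[...,i].astype(int) for i in range(3)]
    m={'red':((H<5)|(H>174))&(Sa>190)&(V>90),'orange':(H>=6)&(H<=11)&(Sa>215)&(V>170),'blue':(H>100)&(H<125)&(Sa>90),'yellow':(H>22)&(H<32)&(Sa>70),'dark':V<65}[name]
    z=np.zeros(m.shape,np.uint8);x0,y0,x1,y1=roi;z[y0:y1,x0:x1]=m[y0:y1,x0:x1]*255;return z
def big(m):
    cs,_=cv2.findContours(m,cv2.RETR_EXTERNAL,cv2.CHAIN_APPROX_NONE);return max(cs,key=cv2.contourArea)
for nm,c,n,roi in [('bar top',T,'red',(285,230,370,280)),('bar sc',S,'red',(200,195,250,235)),('br top',T,'orange',(135,155,185,250)),('br sc',S,'orange',(290,150,340,185)),('blue top',T,'blue',(315,205,360,250)),('yel top',T,'yellow',(280,210,320,250)),('blue sc',S,'blue',(225,225,260,255)),('yel sc',S,'yellow',(240,210,270,255))]:
    k=big(mask(c,n,roi));r=cv2.minAreaRect(k);b=cv2.boxPoints(r)
    print(nm,cv2.contourArea(k),np.round(r[0],1),np.round(r[1],1),round(r[2],1),b.round(1).tolist(), 'ell',[np.round(q,1) for q in cv2.fitEllipse(k)][:2])
E
```

```text
bar top 308.5 [326.1 253.1] [23.8 49.2] 81.0 [[300.0, 245.1999969482422], [348.5, 237.39999389648438], [352.29998779296875, 260.8999938964844], [303.70001220703125, 268.70001220703125]] ell [array([325.4, 251.4]), array([27.7, 51.6])]
bar sc 115.0 [225.1 215.6] [19.4 28.7] 37.9 [[208.6999969482422, 221.0], [226.3000030517578, 198.3000030517578], [241.60000610351562, 210.1999969482422], [224.0, 232.89999389648438]] ell [array([226.7, 216.4]), array([21.8, 28.5])]Traceback (most recent call last):
  File "<stdin>", line 10, in <module>
  File "<stdin>", line 8, in big
ValueError: max() iterable argument is empty
```

```bash
python3 - <<'E'
from h import *
T=load('top0');S=load('scene0')
hs=lambda c:cv2.cvtColor(c['pixels'],cv2.COLOR_RGB2HSV)
for c,pts in((T,[(157,210),(160,195),(300,235),(300,222),(336,228),(145,200)]),(S,[(308,167),(320,171),(240,243),(255,230),(250,222)])):
    print([hs(c)[y,x].tolist() for x,y in pts])
# bar corner lines
h=hs(T);m=(((h[...,0]<5)|(h[...,0]>174))&(h[...,1]>190)&(h[...,2]>90)).astype(np.uint8)
m[:230]=0;m[280:]=0;m[:,:285]=0;m[:,370:]=0
ys,xs=np.nonzero(m)
for x in range(298,356,3): print(x,ys[xs==x].tolist(),end=' ')
# station box rim far corners & front
E
python3 - <<'E'
import cv2
a=cv2.imread('pics/top0.png')
cv2.imwrite('pics/ct2.png',cv2.resize(a[175:275,265:370],None,fx=6,fy=6,interpolation=cv2.INTER_NEAREST))
cv2.imwrite('pics/ct3.png',cv2.resize(a[155:255,130:230],None,fx=6,fy=6,interpolation=cv2.INTER_NEAREST))
E
```

```text
[[11, 193, 228], [11, 197, 227], [23, 109, 178], [23, 96, 154], [105, 59, 138], [12, 171, 179]]
[[12, 255, 192], [18, 75, 241], [104, 98, 208], [26, 126, 228], [26, 125, 230]]
298 [] 301 [245, 246, 247, 248, 249] 304 [249, 250, 251, 252, 253, 254, 255, 256, 257, 258, 259, 260, 261, 262, 263, 264, 265, 266] 307 [259, 260, 261, 262, 263, 264, 265, 266, 267] 310 [263, 264, 265, 266, 267] 313 [262, 263, 264, 265, 266] 316 [262, 263, 264, 265, 266] 319 [261, 262, 263, 264, 265] 322 [261, 262, 263, 264, 265] 325 [260, 261, 262, 263, 264] 328 [260, 261, 262, 263, 264] 331 [259, 260, 261, 262, 263] 334 [259, 260, 261, 262, 263] 337 [259, 260, 261, 262] 340 [258, 259, 260, 261, 262] 343 [258, 259, 260, 261, 262] 346 [239, 240, 241, 242, 243, 244, 245, 246, 247, 248, 249, 250, 251, 252, 253, 257, 258, 259, 260, 261] 349 [246, 247, 248, 249, 250, 251, 252, 253, 254, 255, 256, 257, 258, 259, 260] 352 [] 355 []
```

View pics/ct2.png

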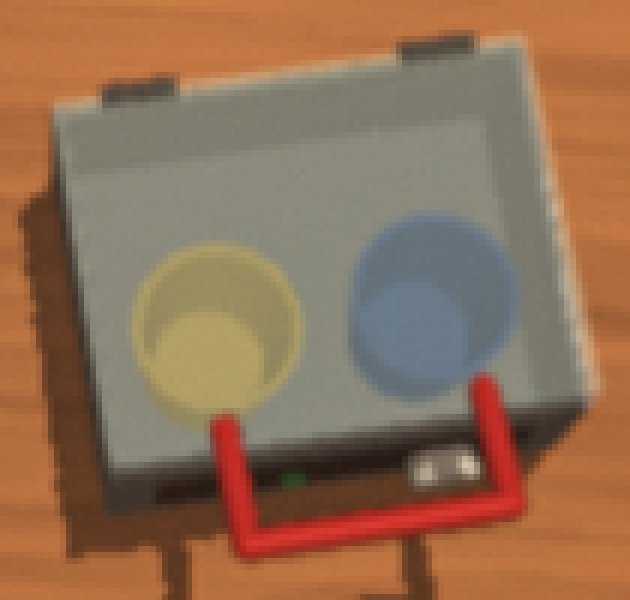

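View pics/ct3.png

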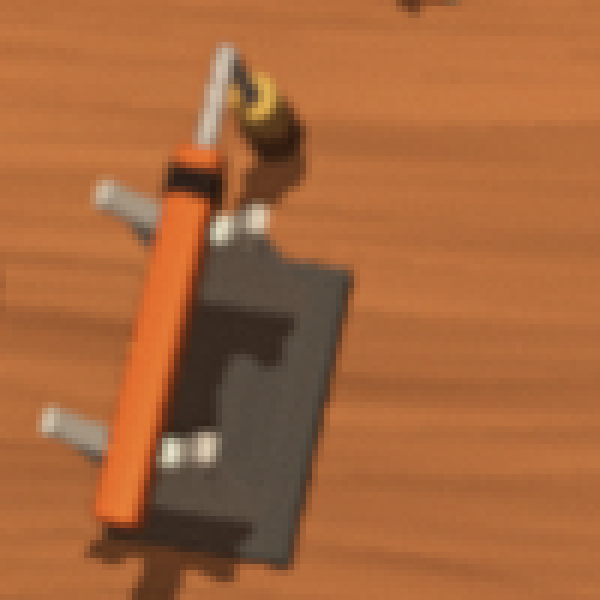

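```bash
cat > m.py <<'E'
from h import *
T=load('top0');S=load('scene0')
np.set_printoptions(precision=4,suppress=True)
c=onz(T,[(273.7,192.5),(352.8,181.3),(364.5,241.7),(283,253.3)],.104)
print('corners BL BR FR FL',c)
print('sizes',np.linalg.norm(np.roll(c,-1,0)-c,axis=1),'mid back',(c[0]+c[1])/2)
b=onz(T,[(304.5,266.5),(349.5,259)],.118);print('bar',b,b.mean(0),np.linalg.norm(b[0]-b[1]))
for k in(0,1): print('yaw',np.degrees(np.arctan2(*( (c[0]-c[1]) if k else (b[0]-b[1]))[:2])))
print('cups y,b',onz(T,[(301.2,229.5),(337.7,224.3)],.09))
print('brush rear/front/neck',onz(T,[(149.8,241),(163,180),(167.8,163)],.145),onz(T,[(167.8,163)],.137))
for p in [(149.8,241),(163,180)]: print(proj(S,onz(T,[p],.145)))
print(proj(S,b))
print('brush tip fer',onz(T,[(173,171)],.06))
E
python3 m.py
python3 - <<'E'
import cv2
a=cv2.imread('pics/scene0.png')
cv2.imwrite('pics/cs2.png',cv2.resize(a[150:220,285:360],None,fx=8,fy=8,interpolation=cv2.INTER_NEAREST))
cv2.imwrite('pics/cs3.png',cv2.resize(a[195:280,205:300],None,fx=7,fy=7,interpolation=cv2.INTER_NEAREST))
E
```

```text
corners BL BR FR FL [[ 0.6315 -0.0665  0.104 ]
 [ 0.6695 -0.2533  0.104 ]
 [ 0.5247 -0.2832  0.104 ]
 [ 0.4878 -0.0957  0.104 ]]
sizes [0.1906 0.1478 0.1912 0.1467] mid back [ 0.6505 -0.1599  0.104 ]
bar [[ 0.458  -0.1456  0.118 ]
 [ 0.4804 -0.2472  0.118 ]] [ 0.4692 -0.1964  0.118 ] 0.10403722172177508
yaw -12.415483129347185
yaw -11.485523659894405
cups y,b [[ 0.5487 -0.1358  0.09  ]
 [ 0.5658 -0.2214  0.09  ]]
brush rear/front/neck [[0.4927 0.2043 0.145 ]
 [0.6364 0.1892 0.145 ]
 [0.6781 0.1824 0.145 ]] [[0.6807 0.1843 0.137 ]]
[[295.1256 160.1237]]
[[329.9817 172.1787]]
[[226.2464 208.6725]
 [210.6872 226.8215]]
brush tip fer [[0.686  0.1872 0.06  ]]
```

View pics/cs2.png

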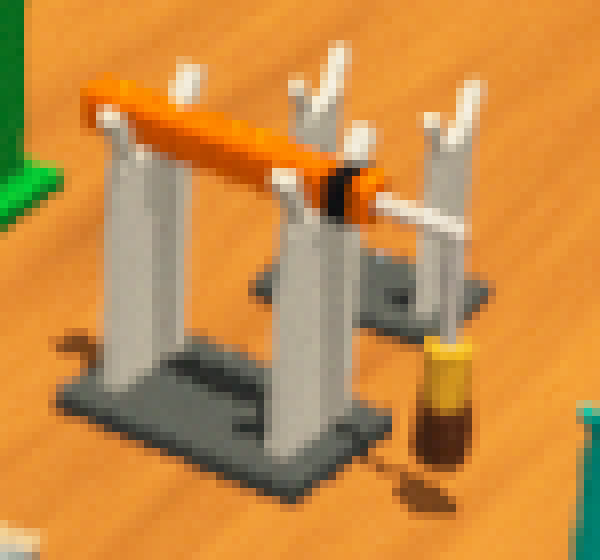

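View pics/cs3.png

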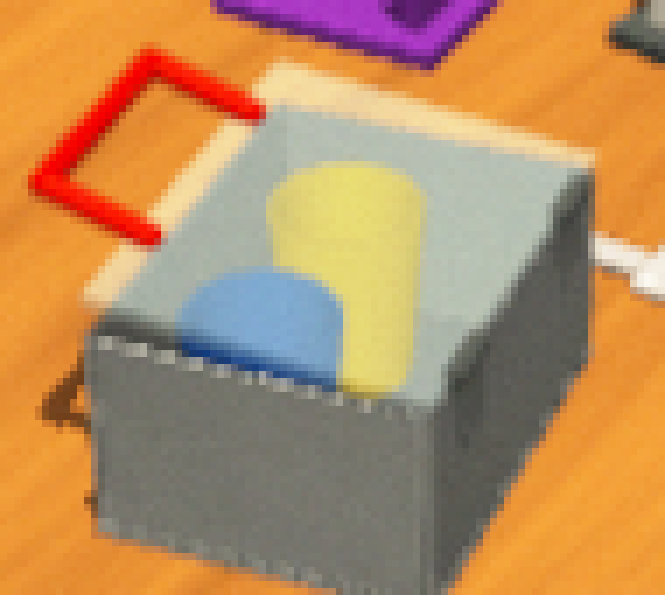

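```bash
cat >> m.py <<'E'
print('---')
for a,b in [((304.5,265.5),(210.8,221)),((349.5,258.5),(226.6,203.6))]: print('bar tri',tri(T,a,S,b))
for n,a,b in [('BRtop',(352.8,181.3),(289.8,218)),('BL',(273.7,192.5),None)]:
    if b: print(n,tri(T,a,S,b))
print('neck',tri(T,(167.8,163),S,(285+462/8,150+230/8)))
print('FR corner', tri(T,(364.5,241.7),S,(205+88/7,195+295/7)))
E
python3 m.py | sed -n '/---/,$p'
```

```text
---
bar tri (array([ 0.4454, -0.1657,  0.085 ]), np.float64(0.05326883187633898))
bar tri (array([ 0.4907, -0.2219,  0.1834]), np.float64(0.050295360185690474))
BRtop (array([ 0.677 , -0.217 ,  0.1922]), np.float64(0.08329490673659139))
neck (array([0.6834, 0.1862, 0.1344]), np.float64(0.004194838205105944))
FR corner (array([ 0.5251, -0.2784,  0.1172]), np.float64(0.007758693289686732))
```

```bash
cat >> m.py <<'E'
for a,b in [((304.5,265.5),(226.6,203.6)),((349.5,258.5),(210.8,221))]: print('bar tri',tri(T,a,S,b))
P=onz(T,[(273.7,192.5),(352.8,181.3),(364.5,241.7),(283,253.3)],.104)
print(proj(S,P))
P[:,2]=0;print(proj(S,P))
E
python3 m.py | tail -10
```

```text
bar tri (array([ 0.4585, -0.1441,  0.1353]), np.float64(0.0014376358944932677))
bar tri (array([ 0.4792, -0.2443,  0.1358]), np.float64(0.0012092125737650128))
[[288.6712 217.4048]
 [264.6226 253.6144]
 [215.2708 242.0029]
 [244.0403 208.0422]]
[[288.1869 245.4028]
 [265.0483 283.3311]
 [217.5981 271.2113]
 [245.1374 235.5521]]
```

The bar triangulates to (0.469,-0.194,0.1355), 17 mm higher than it would be if shut, so the lid is about 0.09 rad ajar. Station yaw is about +11.5°. The blue cup is at about (0.566,-0.221), the brush grip at about (0.573,0.1965), and the brush yaw is about -5.6°. I'll move above the bar with the jaws across it.

>>> {"api": "carry_out", "payload": {
  "increments": [
    [0,0,3,0,0,6.2,0.45],
    [2.2,3.1,2,0,0,6.2,0.45],
    [2.3,3.3,0,0,0,6.2,0.45],
    [2.3,3.3,0,0,0,6.2,0.45],
    [2.3,3.3,0,0,0,6.2,0.45],
    [2.3,3.3,0,0,0,6.2,0.45],
    [2.3,3.3,0,0,0,6.2,0.45],
    [2.3,3.3,0,0,0,6.2,0.45],
    [2.3,3.3,0,0,0,6.2,0.45],
    [2.3,3.3,0,0,0,6.2,0.45]
  ]
}}

```text
clock: 0.93
eef_pos: [0.3709, -0.3327, 0.2943]
tcp_rot: [-2.458, -1.955, -0.0]
force: [2.1, -0.3, -0.3]
width: 0.451
```

>>> {"api": "carry_out", "payload": {
  "increments": [
    [2.3,3.3,0,0,0,6.2,0.45],
    [2.3,3.3,0,0,0,6.2,0.45],
    [2.3,3.3,0,0,0,6.2,0.45],
    [2.9,4.0,0,0,0,6.2,0.45],
    [0,0,0,0,0,0,0.45],
    [0,0,0,0,0,0,0.45]
  ]
}}

```text
clock: 1.43
eef_pos: [0.4646, -0.1999, 0.2942]
tcp_rot: [-1.982, -2.437, 0.001]
force: [-0.2, 0.2, -0.4]
width: 0.449
```

```bash
python3 - <<'E'
from h import *
np.set_printoptions(precision=4,suppress=True)
s=get_state();print(s['clock'],s['eef_pos'],s['joints'],s['width']);M=R.from_rotvec(s['tcp_rot']).as_matrix();print(M, np.degrees(np.arctan2(M[1,1],M[0,1])))
T=load('top0')
print('foot edge',onz(T,[(130+350/6,155+275/6),(130+290/6,155+565/6)],.012))
print('purple',onz(T,[(188,303)],.0),'flask',onz(T,[(459,292)],.18))
E
```

```text
1.4333 [ 0.4646 -0.1999  0.2942] [-0.5124 -0.227   1.9059 -0.0002  1.4637 -0.7175] 0.4494275153410057
[[-0.2037  0.979  -0.001 ]
 [ 0.979   0.2037  0.0003]
 [ 0.0005 -0.0009 -1.    ]] 11.75399305067283
foot edge [[0.6238 0.1507 0.012 ]
 [0.4984 0.1643 0.012 ]]
purple [[0.368  0.1305 0.    ]] flask [[ 0.4109 -0.477   0.18  ]]
```

>>> {"api": "carry_out", "payload": {
  "increments": [
    [0.2,0.3,-3,0,0,0,0.42],
    [0.2,0.3,-3,0,0,0,0.4],
    [0,0,-3,0,0,0,0.4],
    [0,0,-2,0,0,0,0.4],
    [0,0,-1.5,0,0,0,0.4],
    [0,0,-1,0,0,0,0.4],
    [0,0,0,0,0,0,0.4]
  ]
}}

```text
clock: 2.02
eef_pos: [0.4658, -0.1961, 0.1568]
tcp_rot: [-1.987, -2.427, 0.002]
force: [0.2, 0.4, 0.4]
width: 0.401
```

```bash
python3 - <<'E'
from h import *
a=snap('top','t1')['pixels'][:,:,::-1];b=snap('scene','s1')['pixels'][:,:,::-1]
o=np.hstack([cv2.resize(a[190:330,250:400],(400,373)),cv2.resize(b[130:270,150:300],(400,373))])
cv2.imwrite('pics/o1.png',o)
E
```

```text
(no output)
```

View pics/o1.png

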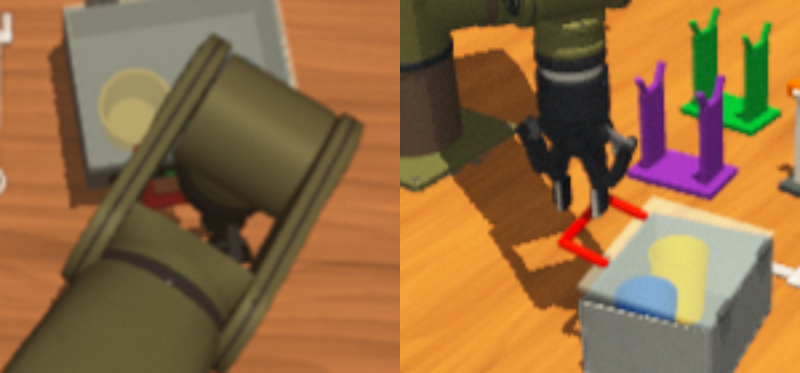

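The fingers straddle the red bar (scene crop at (580,205)). I'll lower the last 26 mm and close.

>>> {"api": "carry_out", "payload": {
  "increments": [
    [0.2,0.1,-1,0,0,0,0.4],
    [0.1,0,-1,0,0,0,0.4],
    [0,0,-0.6,0,0,0,0.4],
    [0,0,0,0,0,0,0.4],
    [0,0,0,0,0,0,0.0],
    [0,0,0,0,0,0,0.0],
    [0,0,0,0,0,0,0.0],
    [0,0,0,0,0,0,0.0],
    [0,0,0,0,0,0,0.0]
  ],
  "squeeze": 30
}}

```text
clock: 2.87
eef_pos: [0.4692, -0.1951, 0.1334]
tcp_rot: [-1.985, -2.431, 0.005]
force: [-6.7, -1.1, 1.0]
width: 0.13
```

```bash
python3 - <<'E'
import numpy as np
th=np.linspace(.092,1.571,21);u=-19*np.cos(th)+1.8*np.sin(th);z=19*np.sin(th)+1.8*np.cos(th)
P=np.round(np.c_[u*.979,u*.203,z],1);print(np.round(np.diff(P,axis=0),1).tolist(),P[-1]-P[0])
E
```

```text
[[0.3, 0.1, 1.4], [0.5, 0.0, 1.4], [0.5, 0.1, 1.3], [0.5, 0.2, 1.3], [0.7, 0.1, 1.2], [0.8, 0.2, 1.1], [0.9, 0.1, 1.2], [0.9, 0.2, 1.0], [1.0, 0.2, 1.0], [1.1, 0.3, 0.9], [1.1, 0.2, 0.8], [1.2, 0.3, 0.7], [1.2, 0.2, 0.6], [1.3, 0.3, 0.5], [1.3, 0.2, 0.5], [1.4, 0.3, 0.3], [1.3, 0.3, 0.2], [1.4, 0.3, 0.2], [1.4, 0.3, 0.0], [1.4, 0.3, -0.1]] [20.2  4.2 15.5]
```

>>> {"api": "carry_out", "payload": {
  "increments": [
    [0.3,0.1,1.4,0,0,0,0],
    [0.5,0.0,1.4,0,0,0,0],
    [0.5,0.1,1.3,0,0,0,0],
    [0.5,0.2,1.3,0,0,0,0],
    [0.7,0.1,1.2,0,0,0,0]
  ]
}}

```text
clock: 3.28
eef_pos: [0.4939, -0.19, 0.2]
tcp_rot: [-1.984, -2.43, 0.006]
force: [-6.8, -0.7, 0.4]
width: 0.128
```

>>> {"api": "carry_out", "payload": {
  "increments": [
    [0.8,0.2,1.1,0,0,0,0],
    [0.9,0.1,1.2,0,0,0,0],
    [0.9,0.2,1.0,0,0,0,0],
    [1.0,0.2,1.0,0,0,0,0],
    [1.1,0.3,0.9,0,0,0,0]
  ]
}}

```text
clock: 3.7
eef_pos: [0.541, -0.1802, 0.2542]
tcp_rot: [-1.985, -2.43, 0.007]
force: [-10.1, -2.0, 9.4]
width: 0.123
```

>>> {"api": "carry_out", "payload": {
  "increments": [
    [1.1,0.2,0.8,0,0,0,0],
    [1.2,0.3,0.7,0,0,0,0],
    [1.2,0.2,0.6,0,0,0,0],
    [1.3,0.3,0.5,0,0,0,0],
    [1.3,0.2,0.5,0,0,0,0]
  ]
}}

```text
clock: 4.12
eef_pos: [0.6038, -0.1672, 0.2851]
tcp_rot: [-1.986, -2.433, 0.0]
force: [-4.8, 4.2, 4.0]
width: 0.125
```

```bash
python3 - <<'E'
from h import *
b=snap('scene','s2')['pixels'][:,:,::-1]
cv2.imwrite('pics/o2.png',cv2.resize(b[90:290,150:390],None,fx=3,fy=3))
E
```

```text
(no output)
```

View pics/o2.png

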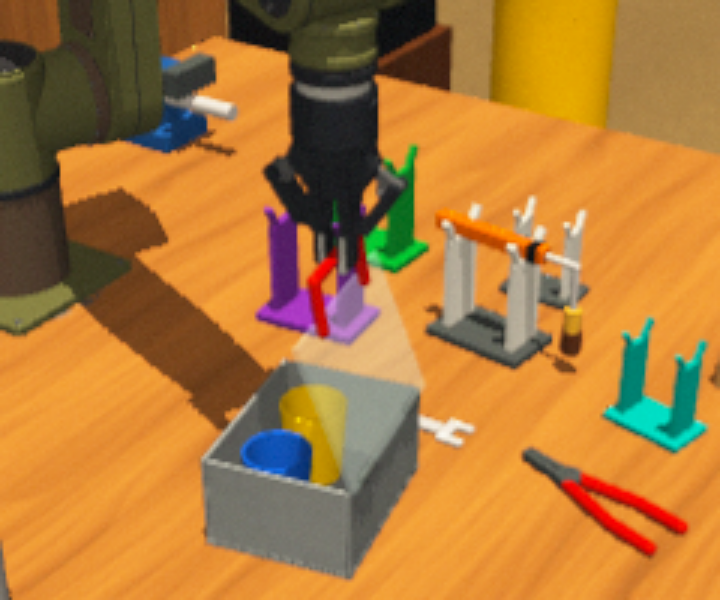

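The lid follows the gripper and stands at about 65°, with the bar at crop (340,260). Continuing to upright.

>>> {"api": "carry_out", "payload": {
  "increments": [
    [1.4,0.3,0.3,0,0,0,0],
    [1.3,0.3,0.2,0,0,0,0],
    [1.4,0.3,0.2,0,0,0,0],
    [1.4,0.3,0.0,0,0,0,0],
    [1.4,0.3,-0.1,0,0,0,0],
    [0,0,0,0,0,0,0],
    [0,0,0,0,0,0,0],
    [0,0,0,0,0,0,0]
  ]
}}

```text
clock: 4.83
eef_pos: [0.6729, -0.1528, 0.2896]
tcp_rot: [1.986, 2.432, 0.002]
force: [1.2, 1.2, 3.6]
width: 0.126
```

```bash
python3 - <<'E'
from h import *
b=snap('scene','s3')['pixels'][:,:,::-1]
cv2.imwrite('pics/o3.png',cv2.resize(b[90:290,150:390],None,fx=3,fy=3))
E
```

```text
(no output)
```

View pics/o3.png

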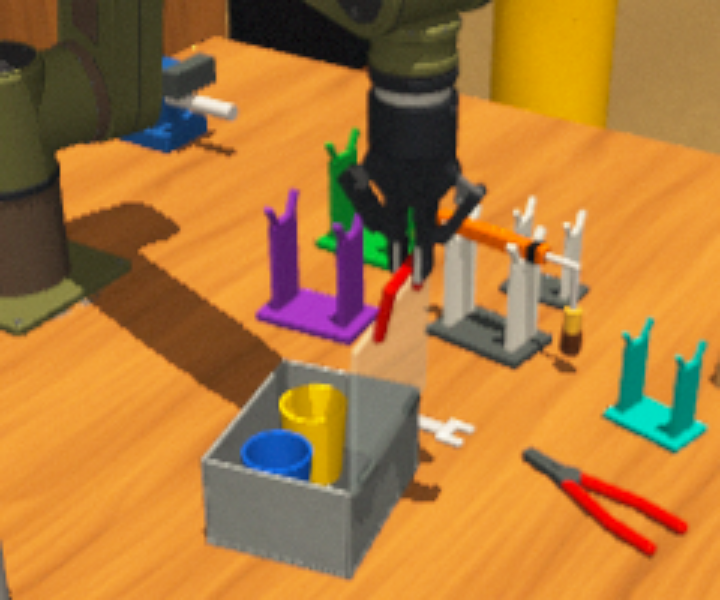

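The lid looks upright. I'll release it, rise, and move over to the brush.

>>> {"api": "carry_out", "payload": {
  "increments": [
    [0,0,0,0,0,0,0.25],
    [0,0,0,0,0,0,0.4],
    [0,0,0,0,0,0,0.4],
    [0,0,1.5,0,0,0,0.4],
    [0,0,3,0,0,0,0.4],
    [0,0,3,0,0,0,0.4],
    [0,0,0,0,0,0,0.4]
  ]
}}

```text
clock: 5.47
eef_pos: [0.6746, -0.1536, 0.3734]
tcp_rot: [1.98, 2.424, 0.007]
force: [-0.1, -0.3, 2.0]
width: 0.395
```

>>> {"api": "carry_out", "payload": {
  "increments": [
    [-0.5,2.5,0,0,0,6.0,0.5],
    [-0.9,3,0,0,0,6.0,0.55],
    [-0.9,3,0,0,0,6.0,0.55],
    [-0.9,3,0,0,0,6.0,0.55],
    [-0.9,3,0,0,0,6.0,0.55],
    [-0.9,3,0,0,0,6.0,0.55],
    [-0.9,3,0,0,0,6.0,0.55],
    [-0.9,3,0,0,0,6.0,0.55],
    [-0.9,3,0,0,0,6.0,0.55],
    [-0.9,3,0,0,0,6.0,0.55]
  ]
}}

```text
clock: 6.3
eef_pos: [0.5862, 0.1434, 0.3649]
tcp_rot: [0.497, 3.101, 0.0]
force: [0.5, 0.1, -0.2]
width: 0.547
```

>>> {"api": "carry_out", "payload": {
  "increments": [
    [-0.9,3,0,0,0,6.0,0.55],
    [-0.5,2.4,-3,0,0,6.0,0.55],
    [0,0,-4,0,0,0,0.55],
    [0,0,-3,0,0,0,0.55],
    [0,0,0,0,0,0,0.55],
    [0,0,0,0,0,0,0.55]
  ]
}}

```text
clock: 6.8
eef_pos: [0.572, 0.1959, 0.2626]
tcp_rot: [-0.177, -3.133, 0.002]
force: [0.3, 0.2, 0.1]
width: 0.547
```

```bash
python3 - <<'E'
from h import *
s=get_state();print(s['eef_pos'],s['joints'],s['width']);M=R.from_rotvec(s['tcp_rot']).as_matrix();print(np.degrees(np.arctan2(M[1,1],M[0,1])))
b=snap('scene','s4')['pixels'][:,:,::-1];a=snap('top','t4')['pixels'][:,:,::-1]
cv2.imwrite('pics/o4.png',np.hstack([cv2.resize(b[90:290,190:370],(396,440)),cv2.resize(a[110:290,100:370],(404,270)).copy() if 0 else cv2.resize(a[110:310,150:330],(396,440))]))
E
```

```text
[0.57199539 0.1959216  0.26259435] [ 2.41283385e-01  1.67414713e-02  1.73399769e+00 -1.22665060e-04
  1.39446608e+00 -1.21637296e+00] 0.5466388016437297
83.51893301882102
```

View pics/o4.png

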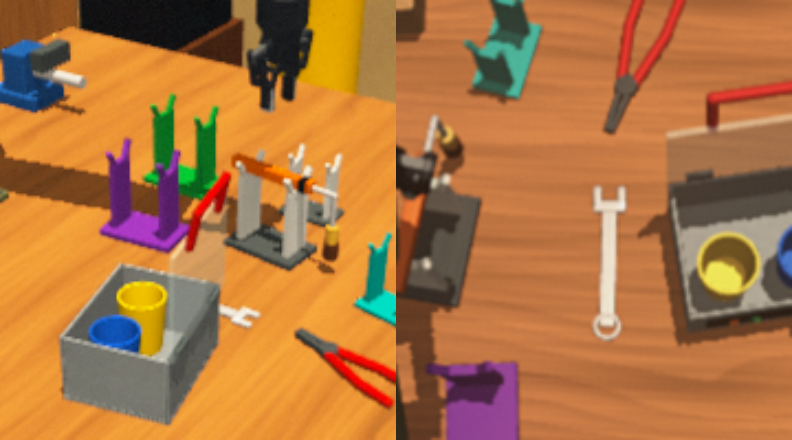

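The lid is standing and both cups are now seen clearly. I'll remeasure both from these pictures.

```bash
python3 - <<'E'
import cv2
a=cv2.imread('pics/../pics/s4.png');import numpy as np
from h import *
b=load('t4')['pixels'][:,:,::-1];a=load('s4')['pixels'][:,:,::-1]
cv2.imwrite('pics/o5.png',np.hstack([cv2.resize(b[140:260,265:385],(390,390),interpolation=0),cv2.resize(a[160:260,220:320],(390,390),interpolation=0)]))
c=load('t4')
h=cv2.cvtColor(c['pixels'],cv2.COLOR_RGB2HSV);H,S,V=[h[...,i].astype(int) for i in range(3)]
for n,m,roi in(('blue',(H>100)&(H<125)&(S>120),(310,195,365,255)),('yel',(H>18)&(H<32)&(S>120),(278,205,322,255)),('red',((H<5)|(H>174))&(S>180)&(V>90),(280,130,380,200))):
    z=np.zeros(H.shape,np.uint8);x0,y0,x1,y1=roi;z[y0:y1,x0:x1]=255*m[y0:y1,x0:x1]
    k=max(cv2.findContours(z,0,1)[0],key=cv2.contourArea);print(n,cv2.boundingRect(k),cv2.contourArea(k),cv2.fitEllipse(k))
E
```

```text
blue (324, 211, 28, 28) 573.5 ((337.12725830078125, 224.4547576904297), (26.521507263183594, 27.656909942626953), 57.93462371826172)
yel (287, 216, 29, 29) 619.5 ((300.47210693359375, 229.98382568359375), (27.617870330810547, 28.642942428588867), 22.606897354125977)
red (292, 146, 53, 21) 223.0 ((317.23095703125, 156.8897247314453), (17.249568939208984, 55.17858123779297), 80.80018615722656)
```

View pics/o5.png

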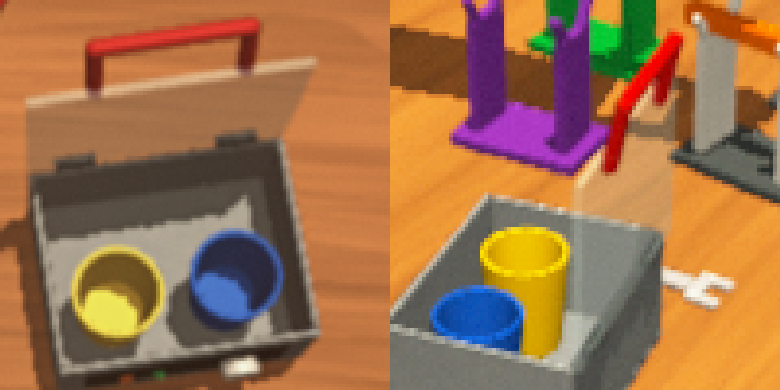

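```bash
python3 - <<'E'
from h import *
T=load('t4');S=load('s4')
print('blue',tri(T,(337.5,224.5),S,(242.3,239.5)),onz(T,[(337.5,224.5)],.09),'scene',onz(S,[(242.3,239.5)],.09))
f=lambda x,y:(265+x/3.25,140+y/3.25); g=lambda x,y:(220+(x-390)/3.9,160+y/3.9)
print('bar',tri(T,f(92,45),S,g(678,40)),tri(T,f(253,25),S,g(618,112)))
E
```

```text
blue (array([ 0.56728379, -0.21938361,  0.08981847]), np.float64(0.004971615374560379)) [[ 0.56533075 -0.22096717  0.09      ]] scene [[ 0.5691098  -0.21770504  0.09      ]]
bar (array([ 0.6651824 , -0.10362762,  0.28821824]), np.float64(0.0038738527260771234)) (array([ 0.68309739, -0.2058262 ,  0.28596146]), np.float64(0.0007443294424270998))
```

>>> {"api": "carry_out", "payload": {
  "increments": [
    [0.1,0.1,-4,0,0,0.5,0.55],
    [0,0,-3.5,0,0,0,0.55],
    [0,0,-3,0,0,0,0.55],
    [0,0,-1.9,0,0,0,0.55],
    [0,0,-0.7,0,0,0,0.55],
    [0,0,0,0,0,0,0.55],
    [0,0,0,0,0,0,0.55]
  ]
}}

```text
clock: 7.48
eef_pos: [0.5757, 0.1973, 0.1357]
tcp_rot: [0.165, 3.133, 0.002]
force: [0.6, 0.7, 0.2]
width: 0.551
```

```bash
python3 - <<'E'
from h import *
b=snap('scene','s6')['pixels'][:,:,::-1]
cv2.imwrite('pics/o6.png',cv2.resize(b[110:220,260:370],None,fx=5,fy=5))
E
```

```text
(no output)
```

View pics/o6.png

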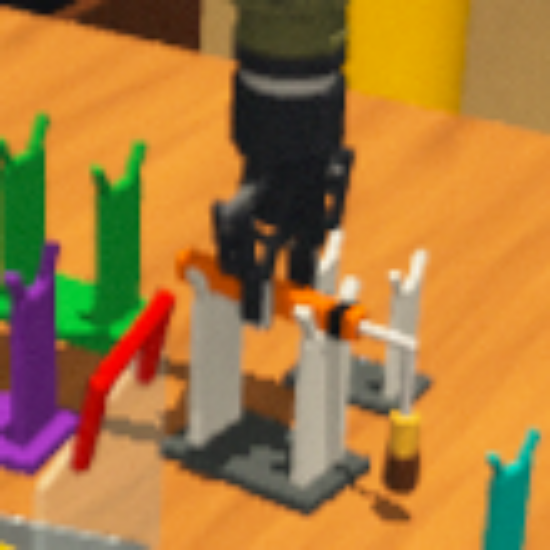

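The jaws straddle the orange handle midway between the uprights, at crop (260,270). I'll lower slightly and close.

>>> {"api": "carry_out", "payload": {
  "increments": [
    [0,0,-0.5,0,0,0,0.55],
    [0,0,0,0,0,0,0.3],
    [0,0,0,0,0,0,0.1],
    [0,0,0,0,0,0,0],
    [0,0,0,0,0,0,0],
    [0,0,0,0,0,0,0],
    [0,0,0,0,0,0,0]
  ],
  "squeeze": 60
}}

```text
clock: 8.12
eef_pos: [0.5744, 0.1973, 0.1287]
tcp_rot: [0.164, 3.136, 0.001]
force: [-0.5, 0.5, 4.8]
width: 0.204
```

>>> {"api": "carry_out", "payload": {
  "increments": [
    [0,0,0.5,0,0,0,0],
    [0,0,1,0,0,0,0],
    [0,0,2,0,0,0,0],
    [0,0,3,0,0,0,0],
    [0,0,3,0,0,0,0],
    [0,0,3,0,0,0,0],
    [0,0,3,0,0,0,0],
    [0,0,2,0,0,0,0],
    [0,0,0.5,0,0,0,0],
    [0,0,0,0,0,0,0]
  ]
}}

```text
clock: 8.95
eef_pos: [0.5745, 0.1973, 0.3101]
tcp_rot: [0.164, 3.134, 0.002]
force: [0.8, 0.3, -1.6]
width: 0.199
```

```bash
python3 - <<'E'
from h import *
s=get_state();print(s['eef_pos'],s['force'],s['width'])
b=snap('scene','s7')['pixels'][:,:,::-1]
cv2.imwrite('pics/o7.png',cv2.resize(b[60:200,260:400],None,fx=4,fy=4))
E
```

```text
[0.57447097 0.19733001 0.31012523] [ 0.7779339   0.27031511 -1.5700026 ] 0.19864647912818278
```

View pics/o7.png

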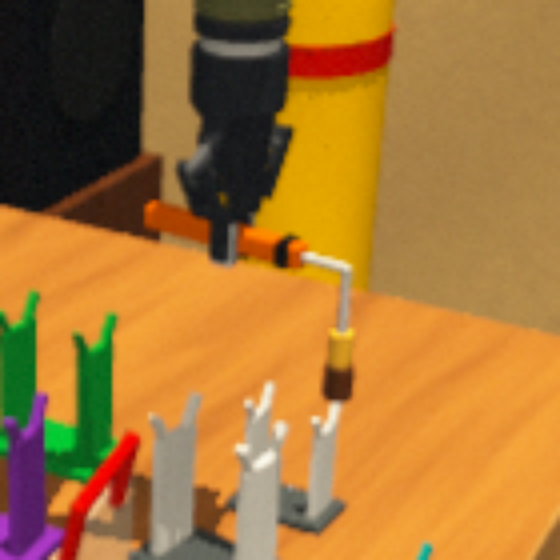

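```bash
python3 - <<'E'
from h import *
S=load('s7');print(proj(S,[[.6835,.186,.2065],[.6835,.186,.316]]),'measured tip (344.5,159.5), bend (347,126)')
E
```

```text
[[343.77328196 159.28086124]
 [346.43296265 127.37446987]] measured tip (344.5,159.5), bend (347,126)
```

>>> {"api": "carry_out", "payload": {
  "increments": [
    [-2.4,-1.5,0,0,0,0,0],
    [-3.1,-2.5,0,0,0,0,0],
    [-3.1,-2.5,0,0,0,0,0],
    [-3.0,-3.1,0,0,0,0,0],
    [0,-3.1,0,0,0,0,0],
    [0,-3.1,0,0,0,0,0],
    [0,-3.1,0,0,0,0,0],
    [0,-3.1,0,0,0,0,0],
    [0,-3.1,0,0,0,0,0],
    [0,-3.1,0,0,0,0,0]
  ]
}}

```text
clock: 9.83
eef_pos: [0.4575, -0.085, 0.3046]
tcp_rot: [-0.164, -3.133, -0.002]
force: [0.4, -0.0, -0.3]
width: 0.202
```

>>> {"api": "carry_out", "payload": {
  "increments": [
    [0,-3.1,0,0,0,0,0],
    [0,-3.1,0,0,0,0,0],
    [0,-3.1,0,0,0,0,0],
    [0,-2.1,0,0,0,0,0],
    [0,-1.0,0,0,0,0,0],
    [0,0,0,0,0,0,0],
    [0,0,0,0,0,0,0]
  ]
}}

```text
clock: 10.42
eef_pos: [0.4584, -0.2072, 0.3059]
tcp_rot: [-0.165, -3.134, -0.003]
force: [0.6, 1.2, -1.4]
width: 0.203
```

```bash
python3 - <<'E'
from h import *
s=get_state();print(s['eef_pos'],s['tcp_rot'],s['force'],s['width'])
b=snap('scene','s8')['pixels'][:,:,::-1];a=snap('top','t8')['pixels'][:,:,::-1]
cv2.imwrite('pics/o8.png',np.hstack([cv2.resize(b[130:270,180:320],(400,400)),cv2.resize(a[140:280,260:400],(400,400))]))
E
```

```text
[ 0.45836092 -0.20720394  0.30592073] [-0.16484023 -3.13449438 -0.00343333] [ 0.58997699  1.18408024 -1.35101294] 0.20344477038955602
```

View pics/o8.png

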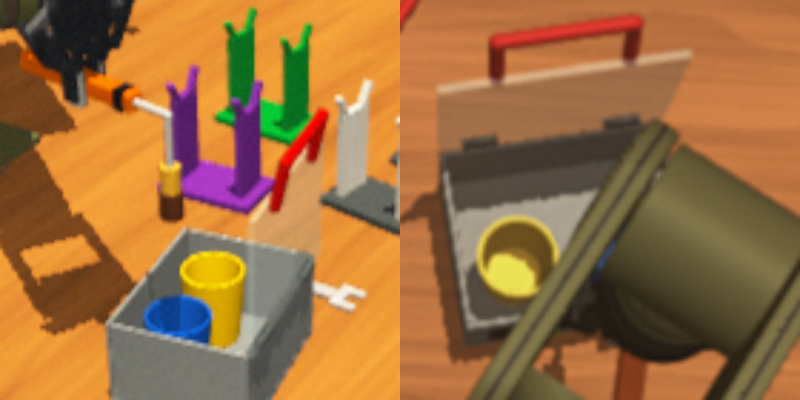

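```bash
python3 - <<'E'
from h import *
S=load('s8');print(proj(S,[[.567,-.218,.202],[.567,-.2195,.202],[.567,-.2195,.09]]),onz(S,[(239.7,205)],.202))
E
```

```text
[[240.14418666 205.90221013]
 [239.81855955 206.14607569]
 [241.32820413 239.57719052]] [[ 0.56320081 -0.21486214  0.202     ]]
```

>>> {"api": "carry_out", "payload": {
  "increments": [
    [0,-0.1,-2,0,0,0,0],
    [0,0,-3,0,0,0,0],
    [0,0,-3,0,0,0,0],
    [0,0,-1.5,0,0,0,0],
    [0,0,0,0,0,0,0]
  ]
}}

```text
clock: 10.93
eef_pos: [0.4567, -0.2061, 0.2078]
tcp_rot: [-0.161, -3.13, -0.007]
force: [-0.4, 0.1, -0.6]
width: 0.2
```

```bash
python3 - <<'E'
from h import *
s=get_state();print(s['eef_pos'],s['force'])
b=snap('scene','s9')['pixels'][:,:,::-1]
cv2.imwrite('pics/o9.png',cv2.resize(b[190:270,200:300],None,fx=7,fy=7,interpolation=cv2.INTER_CUBIC))
E
```

```text
[ 0.45669642 -0.20605283  0.20777925] [-0.41971869  0.10925413 -0.62377917]
```

View pics/o9.png

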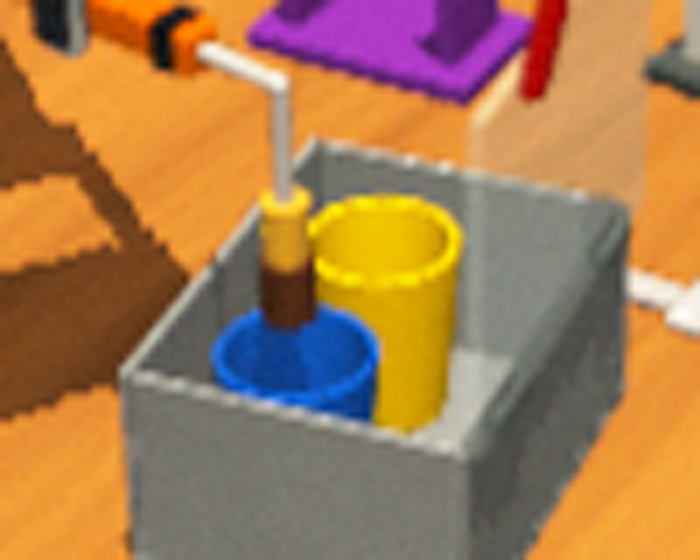

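The bristles are centred above the blue cup, at crop (288,322), in agreement with the prediction. Now the dip.

>>> {"api": "carry_out", "payload": {
  "increments": [
    [0.1,-0.2,-1,0,0,0,0],
    [0,0,-1.5,0,0,0,0],
    [0,0,-1.5,0,0,0,0],
    [0,0,-1.3,0,0,0,0],
    [0,0,0,0,0,0,0],
    [0,0,0,0,0,0,0],
    [0,0,0,0,0,0,0],
    [0,0,0,0,0,0,0],
    [0,0,0,0,0,0,0]
  ]
}}

```text
clock: 11.73
eef_pos: [0.4605, -0.2112, 0.161]
tcp_rot: [0.164, 3.135, -0.002]
force: [-0.0, 0.1, -0.8]
width: 0.201
```

```bash
python3 - <<'E'
from h import *
s=get_state();print(s['eef_pos'],s['force'])
b=snap('scene','s10')['pixels'][:,:,::-1]
cv2.imwrite('pics/o10.png',cv2.resize(b[190:270,200:300],None,fx=7,fy=7,interpolation=cv2.INTER_CUBIC))
E
```

```text
[ 0.4605467  -0.21120382  0.16098487] [-4.26951640e-04  1.19079738e-01 -8.14120964e-01]
```

View pics/o10.png

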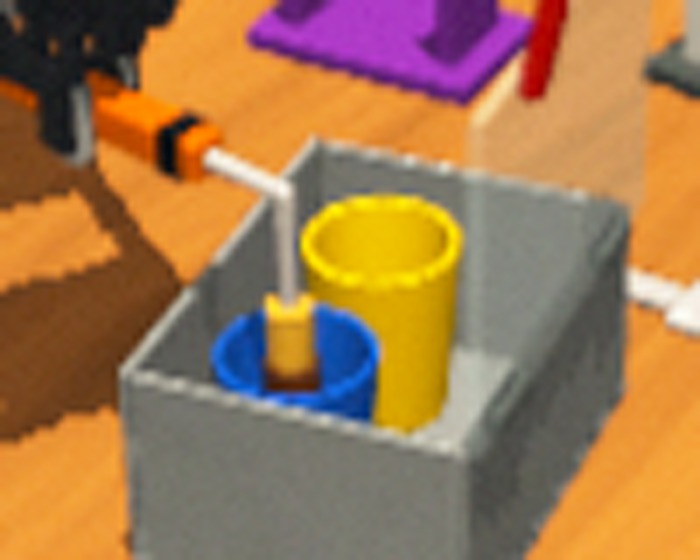

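The bristles are in the cup with no contact force. I'll go 1 cm deeper for margin, hold, then withdraw.

>>> {"api": "carry_out", "payload": {
  "increments": [
    [-0.1,0.1,-0.6,0,0,0,0],
    [0,0,-0.4,0,0,0,0],
    [0,0,0,0,0,0,0],
    [0,0,0,0,0,0,0],
    [0,0,0,0,0,0,0],
    [0,0,0,0,0,0,0],
    [0,0,0,0,0,0,0],
    [0,0,0,0,0,0,0]
  ]
}}

```text
clock: 12.45
eef_pos: [0.459, -0.2099, 0.1499]
tcp_rot: [0.164, 3.137, -0.0]
force: [0.2, 0.4, -0.9]
width: 0.203
```

>>> {"api": "carry_out", "payload": {
  "increments": [
    [0,0,1,0,0,0,0],
    [0,0,2,0,0,0,0],
    [0,0,2.5,0,0,0,0],
    [0,0,3,0,0,0,0],
    [0,0,3,0,0,0,0],
    [0,0,3,0,0,0,0],
    [0,0,1.5,0,0,0,0]
  ]
}}

```text
clock: 13.03
eef_pos: [0.4599, -0.2104, 0.3156]
tcp_rot: [0.164, 3.131, -0.005]
force: [0.3, -0.5, -0.2]
width: 0.199
```

>>> {"api": "carry_out", "payload": {
  "increments": [
    [0,2.2,0,0,0,0,0],
    [0,3.1,0,0,0,0,0],
    [0,3.1,0,0,0,0,0],
    [0,3.1,0,0,0,0,0],
    [0,3.1,0,0,0,0,0],
    [0,3.1,0,0,0,0,0],
    [0,3.1,0,0,0,0,0],
    [0,3.1,0,0,0,0,0],
    [0,3.1,0,0,0,0,0],
    [2.5,3.1,0,0,0,0,0]
  ]
}}

```text
clock: 13.87
eef_pos: [0.4818, 0.0928, 0.3113]
tcp_rot: [0.163, 3.136, -0.0]
force: [1.2, -0.1, -1.4]
width: 0.201
```

>>> {"api": "carry_out", "payload": {
  "increments": [
    [3,3.0,0,0,0,0,0],
    [3,3.0,0,0,0,0,0],
    [2,2.8,0,0,0,0,0],
    [1,2,0,0,0,0,0],
    [0,0,0,0,0,0,0],
    [0,0,0,0,0,0,0],
    [0,0,0,0,0,0,0]
  ]
}}

```text
clock: 14.45
eef_pos: [0.5725, 0.1977, 0.3102]
tcp_rot: [0.164, 3.137, -0.001]
force: [0.6, 0.7, -1.1]
width: 0.205
```

```bash
python3 - <<'E'
from h import *
s=get_state();print(s['eef_pos'],s['tcp_rot'],s['force'],s['width'])
b=snap('scene','s11')['pixels'][:,:,::-1]
cv2.imwrite('pics/o11.png',cv2.resize(b[60:260,210:390],None,fx=3.2,fy=3))
E
```

```text
[0.57252882 0.19770578 0.31016115] [ 1.63985483e-01  3.13724702e+00 -6.58859101e-04] [ 0.55426572  0.66123355 -1.08354187] 0.2053528558995577
```

View pics/o11.png

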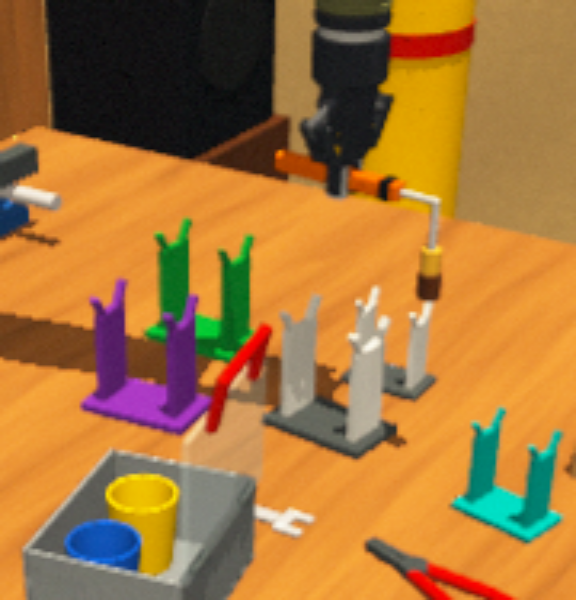

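The brush is held level over its rest. I'll lower it back to the recorded pick pose.

>>> {"api": "carry_out", "payload": {
  "increments": [
    [0.2,0,-3,0,0,0,0],
    [0,0,-3.5,0,0,0,0],
    [0,0,-3.5,0,0,0,0],
    [0,0,-3,0,0,0,0],
    [0,0,-1.5,0,0,0,0],
    [0,0,0,0,0,0,0],
    [0,0,0,0,0,0,0]
  ]
}}

```text
clock: 15.08
eef_pos: [0.5742, 0.197, 0.1646]
tcp_rot: [-0.166, -3.136, 0.001]
force: [-1.0, 1.1, 0.9]
width: 0.201
```

>>> {"api": "carry_out", "payload": {
  "increments": [
    [0,0,-1,0,0,0,0],
    [0,0,-1,0,0,0,0],
    [0,0,-0.8,0,0,0,0],
    [0,0,-0.3,0,0,0,0],
    [0,0,-0.3,0,0,0,0],
    [0,0,0,0,0,0,0],
    [0,0,0,0,0,0,0]
  ]
}}

```text
clock: 15.67
eef_pos: [0.5749, 0.1982, 0.1307]
tcp_rot: [-0.164, -3.137, 0.0]
force: [-0.1, 0.4, -1.0]
width: 0.2
```

```bash
python3 - <<'E'
from h import *
s=get_state();print(s['eef_pos'],s['tcp_rot'],s['force'],s['width'])
b=snap('scene','s12')['pixels'][:,:,::-1]
cv2.imwrite('pics/o12.png',cv2.resize(b[130:220,280:370],None,fx=6,fy=6))
E
```

```text
[0.57487029 0.19816723 0.13073206] [-1.63950729e-01 -3.13730091e+00  4.58144593e-05] [-0.14814844  0.42492231 -0.96260887] 0.1999044622586208
```

View pics/o12.png

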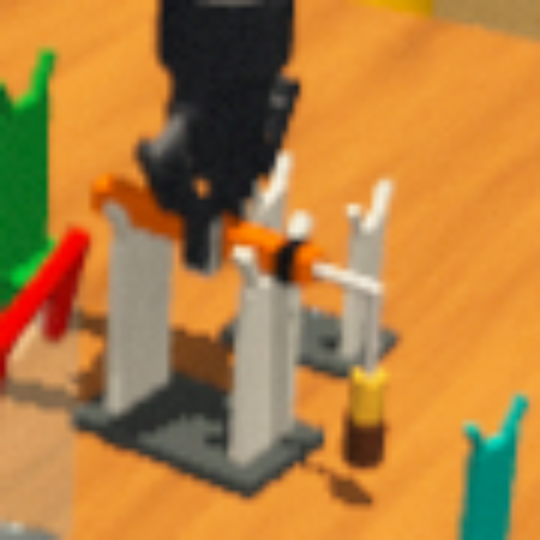

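>>> {"api": "carry_out", "payload": {
  "increments": [
    [0,0,-0.1,0,0,0,0],
    [0,0,-0.1,0,0,0,0],
    [0,0,0,0,0,0,0],
    [0,0,0,0,0,0,0]
  ]
}}

```text
clock: 16.05
eef_pos: [0.5748, 0.1981, 0.1288]
tcp_rot: [0.164, 3.137, 0.0]
force: [0.9, 0.0, -1.1]
width: 0.198
```

>>> {"api": "carry_out", "payload": {
  "increments": [
    [0,0,-0.1,0,0,0,0],
    [0,0,-0.1,0,0,0,0],
    [0,0,0,0,0,0,0],
    [0,0,0,0,0,0,0]
  ]
}}

```text
clock: 16.38
eef_pos: [0.5749, 0.1982, 0.1287]
tcp_rot: [0.164, 3.137, -0.0]
force: [-5.5, -1.5, 7.2]
width: 0.204
```

Contact is at 7 N upward, so the brush is seated. I'll release it and rise.

>>> {"api": "carry_out", "payload": {
  "increments": [
    [0,0,0,0,0,0,0.25],
    [0,0,0,0,0,0,0.35],
    [0,0,0,0,0,0,0.5],
    [0,0,0,0,0,0,0.55],
    [0,0,0,0,0,0,0.55],
    [0,0,1,0,0,0,0.55],
    [0,0,3,0,0,0,0.55],
    [0,0,4,0,0,0,0.55],
    [0,0,4,0,0,0,0.55],
    [-2,0,4,0,0,0,0.55]
  ]
}}

```text
clock: 17.22
eef_pos: [0.5576, 0.1978, 0.2868]
tcp_rot: [0.165, 3.135, 0.0]
force: [0.5, 0.6, 0.2]
width: 0.555
```

>>> {"api": "carry_out", "payload": {
  "increments": [
    [-4,0,0,0,0,0,0.55],
    [-4,0,0,0,0,0,0.55],
    [-4,0,0,0,0,0,0.55],
    [-4,0,0,0,0,0,0.55],
    [0,0,0,0,0,0,0.55],
    [0,0,0,0,0,0,0.55],
    [0,0,0,0,0,0,0.55]
  ]
}}

```text
clock: 17.8
eef_pos: [0.3965, 0.1982, 0.285]
tcp_rot: [0.164, 3.135, 0.001]
force: [-0.2, -0.1, 0.6]
width: 0.548
```

```bash
python3 - <<'E'
from h import *
s=get_state();print(s['eef_pos'],s['force'],s['width'])
S=snap('scene','s13');T=snap('top','t13');b=S['pixels'][:,:,::-1];a=T['pixels'][:,:,::-1]
cv2.imwrite('pics/o13.png',np.hstack([cv2.resize(b[130:290,200:360],(400,400)),cv2.resize(a[140:280,130:380],(400,224),).repeat(1,0) if 0 else cv2.resize(np.vstack([a[150:250,125:375],b[130:280,150:400]]),(400,400))]))
S0=load('scene0');T0=load('top0')
for n,p,q,(x0,y0,x1,y1) in(('brush scene',S0,S,(290,150,350,215)),('brush top',T0,T,(140,155,185,245))):
    d=np.abs(p['pixels'].astype(int)-q['pixels'])[y0:y1,x0:x1].max(2);print(n,(d>50).sum(),d.size)
c=T
h=cv2.cvtColor(c['pixels'],cv2.COLOR_RGB2HSV);H,Sx,V=[h[...,i].astype(int) for i in range(3)]
for n,m,roi in(('blue',(H>100)&(H<125)&(Sx>120),(310,195,365,255)),('yel',(H>18)&(H<32)&(Sx>120),(278,205,322,255)),('red',((H<5)|(H>174))&(Sx>180)&(V>90),(280,130,380,200))):
    z=np.zeros(H.shape,np.uint8);x0,y0,x1,y1=roi;z[y0:y1,x0:x1]=255*m[y0:y1,x0:x1]
    k=max(cv2.findContours(z,0,1)[0],key=cv2.contourArea);print(n,cv2.boundingRect(k))
E
```

```text
[0.39646374 0.19822513 0.28503628] [-0.16421778 -0.131235    0.59535527] 0.5480733776342359
brush scene 78 3900
brush top 7 4050
blue (324, 211, 28, 28)
yel (287, 216, 29, 31)
red (292, 146, 53, 21)
```

View pics/o13.png

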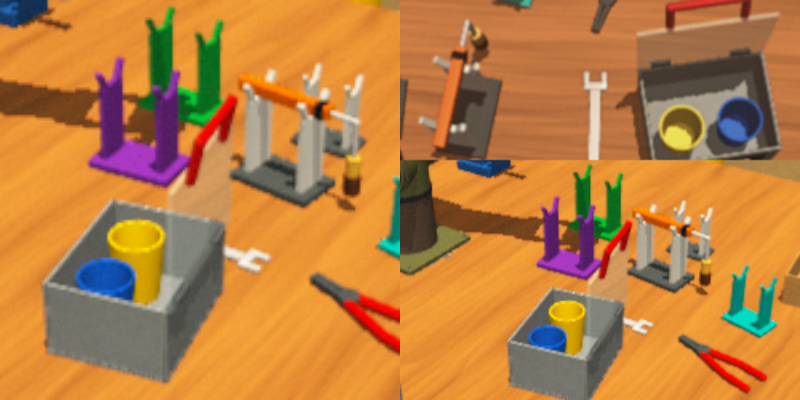

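View pics/t13.png

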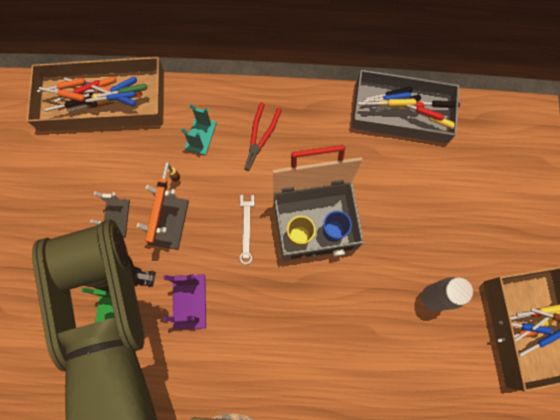

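The brush lies as at the start (top (158,210), almost no pixel change). The lid bar (317,157) and both cups haven't moved since the lid was raised, and the flask, wrench and pliers are untouched. Handing in.

```bash
python3 -c "
from workcell import ticket
print(ticket.close_job())"
```

```text
the job is handed in; nothing more can be done
None
```

The job is done and handed in at about 18 s of the 72 s allowed; the hand-in gave no verdict.

- **Lid:** I gripped the red bar and swung the lid to upright. The bar triangulated to (0.674, -0.155, 0.287) m, within about 5 mm of where it should be. It had not moved in the last picture.
- **Dip:** The bristle tip went to about 40 mm above the blue cup's underside, within a few millimetres of its axis. The force reading during the dip stayed below 1 N. On the way, the tip passed the yellow cup about 10 cm above its rim.
- **Brush:** It is back in the larger grey rest with the bristles at the same end. The pictures before and after match almost pixel for pixel in both views.
- **Other things:** The blue cup's outline is the same as before the dip; the yellow cup's differs by 2 pixels on one side. The wrench, pliers and flask look undisturbed, and the gripper is clear of everything.

Two checks disagreed slightly with expectation. The lid started about 0.09 rad open rather than fully shut. The two camera views of the blue cup differed by about 5 mm, so I aimed at the middle.

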